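# Cover the sample loaves from the stack of bread covers

## Task

Take the stack of three steel bread covers apart and put each one over the loaf it fits - small on small, medium on medium, large on large - so that its rim sits flat on the round marble board all round the loaf. Keep the covers upright and set them down rather than dropping them, and leave the jar, the basket and the brush where they are.

Things in the scene. Friction and masses are not known exactly. Their poses are not given: they have to be found in the camera images.
- large_cover: large bread cover, bottom of the stack: domed steel, open below, rim 144 mm across, 60 mm high to its flat top, 55 mm deep inside. On top a round upright wooden knob, 26 mm thick from 12 to 36 mm above the flat top, on a 16 mm neck. 0.15-0.6 kg. Origin: centre of the rim's underside; z up; yaw is meaningless. Stacked, each cover's rim rests on the next one's flat top, hiding its knob.
- medium_cover: medium bread cover, middle of the stack: domed steel, open below, rim 116 mm across, 52 mm high to its flat top, 47 mm deep inside. On top a round upright wooden knob, 26 mm thick from 12 to 36 mm above the flat top, on a 16 mm neck. 0.15-0.6 kg. Origin: centre of the rim's underside; z up; yaw is meaningless. Stacked, each cover's rim rests on the next one's flat top, hiding its knob.
- small_cover: small bread cover, top of the stack: domed steel, open below, rim 88 mm across, 46 mm high to its flat top, 41 mm deep inside. On top a round upright wooden knob, 26 mm thick from 12 to 36 mm above the flat top, on a 16 mm neck. 0.15-0.6 kg. Origin: centre of the rim's underside; z up; yaw is meaningless. Stacked, each cover's rim rests on the next one's flat top, hiding its knob.
- large_board: fixed round pale marble board, 176 mm across, 18 mm thick, with the large round loaf fixed on its centre: brown crust, 114 mm across, 47 mm high above the board. The large cover goes over this loaf with about 9 mm to spare all round; its rim rests on the bare board. Origin: centre of the board's underside; z up.
- medium_board: fixed round pale marble board, 148 mm across, 18 mm thick, with the medium round loaf fixed on its centre: brown crust, 88 mm across, 40 mm high above the board. The medium cover goes over this loaf with about 9 mm to spare all round; its rim rests on the bare board. Origin: centre of the board's underside; z up.
- small_board: fixed round pale marble board, 120 mm across, 18 mm thick, with the small round loaf fixed on its centre: brown crust, 60 mm across, 34 mm high above the board. The small cover goes over this loaf with about 9 mm to spare all round; its rim rests on the bare board. Origin: centre of the board's underside; z up.
- stack_stand: fixed square dark wooden slab 150 x 150 x 18 mm on which the stack of covers stands at the start, large cover centred on it. Origin: centre of its underside; z up.
- seed_jar: bystander: closed amber glass jar with steel cap, 66 mm across, 95 mm high, upright. Origin: centre of its underside.
- basket: bystander: empty round rattan basket, 116 mm across, 55 mm high, upright. Origin: centre of its underside.
- brush: bystander: bench brush 160 mm long, lying flat. Origin: underside, near the middle of its length; it lies along its own x.
Mind the look-alikes: they are no part of the job. What is shaped like the small_board but purple or turquoise is not meant.

How it is judged (in metres and radians):
At the end, for the whole second after the job is handed in: Each of the three covers stands over the loaf of its own size, rim flat on that loaf's board: cover axis within 14 mm of the board's centre, rim height within 4 mm of the board's top face (18 mm above the board's underside), tilt under 0.06 rad, at rest (under 0.02 m/s) and released (horizontal distance between large_cover and large_board below 0.014 m and z of large_cover in the frame of large_board between 0.014 and 0.022 m and angle between each of large_cover, medium_cover, small_cover's own z axis and vertical below 0.06 rad and linear speed of each of large_cover, medium_cover, small_cover below 0.02 m/s and contact force between the fingers and large_cover below 0.1 N and horizontal distance between medium_cover and medium_board below 0.014 m and z of medium_cover in the frame of medium_board between 0.014 and 0.022 m and contact force between the fingers and medium_cover below 0.1 N and horizontal distance between small_cover and small_board below 0.014 m and z of small_cover in the frame of small_board between 0.014 and 0.022 m and contact force between the fingers and small_cover below 0.1 N); the robot touches nothing.
It fails at once if a cover is dropped or thrown (moves faster than 0.5 m/s with no finger on it) ((linear speed of large_cover above 0.5 m/s and contact force between the fingers and large_cover below 0.02 N) or (linear speed of medium_cover above 0.5 m/s and contact force between the fingers and medium_cover below 0.02 N) or (linear speed of small_cover above 0.5 m/s and contact force between the fingers and small_cover below 0.02 N)).
It fails at once if a cover is tipped by more than 0.8 rad (angle between any of large_cover, medium_cover, small_cover's own z axis and vertical above 0.8 rad).
It fails at once if the jar, the basket or the brush is pushed more than 30 mm (distance of any of seed_jar, basket, brush from where it was at the start of the episode above 0.03 m).
It also fails if it takes over 102 s, if anything falls off the work surface, if the arm or the gripper's body presses on something with over 40 N, if the wrist force passes 120 N, or if a joint passes its speed limit or range.

## Robot

A 6-joint arm with a two-finger parallel gripper is mounted at the origin on the work surface. World frame = base frame: x ahead of the robot, y to its left, z up, the work surface at z = 0. Lengths are in mm, angles in rad, forces in N, time in s.
With the tool pointing down it reaches from about 200 to 875 mm from the base axis. Payload 3.4 kg.
Tool frame: the origin (TCP) lies at the very end of the fingers, on their centre line; the grasp point (between the pads) lies 19 mm behind it; z points along the fingers, y is the direction in which the jaws open and shut (so a half turn about z gives the same grasp; the last joint's range is limited). The gripper opens to 94 mm and grips with 3 to 60 N. Pads are 16 mm wide; open, the fingers measure 119 mm over their backs; the gripper's body (75 mm by 177 mm) begins 78 mm behind the grasp point.
Start: joints at [1.216, 0.276, 1.505, -0, 1.361, -0.121], TCP at [133.229, 559.388, 205.493] pointing down, gripper open.
Joint ranges: [-2.89, 2.89], [-0.75, 2.08], [0.22, 2.7], [-1.18, 4.32], [0.11, 2.71], [-2.7, 2.7]. Speed limits (rad/s): [2.57, 2.57, 3.14, 3.14, 3.14, 3.14].

## Interface

Orientations are given as a rotation vector (axis times angle).
In Python, from rig import arm gives the robot as it stands. The module is installed in compiled form; this text tells all that it offers.
- The arm moves only by the tool apply_moves, never from a script. Its argument "deltas" is a list of rows, each a list of 3 entries, a list of its own where there are three numbers: the shift along the tool's x, y, z in mm, then the turn, a rotation vector about the tool's x, y, z in degrees, then the gripper command: -1 is shut, 1 is fully open, values between are in proportion. In form: [[[tx, ty, tz], [rx, ry, rz], claw], ...]. A call has 1 to 12 rows; each row is the pose to reach, as a shift and turn from the pose measured when the call began, along the tool's axes at that moment; what a row does not reach only later rows make up. A row lasts 1/12 s, in which the tool goes at most 41.7 mm and 7.16 degrees, less where a joint would pass 70% of its speed; a pose out of reach is approached as far as the arm can. A call with a gripper value outside its range is refused whole. The fingers move at their own pace and stop on an object; "force" is the grip in N (left out, the last holds). Time passes only in rows, so rows that repeat a pose let the fingers close. It gives the time, the measured TCP pose, the force and the opening at its end, in the units of the state.
- arm.read_state(): the state, without advancing time (a new reading comes with each control period).
- arm.snapshot(name): name is "scene" or "side" or "wrist"; returns (picture, depth): 480x640x3 uint8, red, green, blue; 480x640 float32, mm along the optical axis (not along the pixel's ray), 0 where there is no reading.
- arm.camera_params(name): a dict with "intrinsics" (3x3 intrinsics, pixels), "origin" and "orientation" of the camera in the world. Camera axes: x right, y down, z forward; pixel columns grow to the right and rows downward; lengths in mm; the calibration is good to about 2 mm. A picture is of the moment at which its call begins: read the wrist's pose just before it. camera_params takes no time and is no camera call; for the wrist camera it gives the pose at the moment of the call.
- arm.finish_job(): hands the job in, once; it reports no verdict.
Trained networks look in the newest picture that a camera, given by its name, has taken for a name from the list of things; names that differ only in an ending like _2 or _b are one class to them, and where a whole thing is asked for, a point or a joint stands for the part that bears it (a point fixed in the world has none). Each returns a list of dicts, best first, with "p" (0 to 1); they miss things now and then, are a little off and sometimes report something else, mostly with a low value. They report only what shows in the picture. A call takes as long as a camera call. They do not tell look-alikes from the thing itself.
- arm.spot_in(name, camera): "uv" ([column, row] in pixels, amid what is visible of it).
- arm.pinpoint(name, camera): "uv" ([column, row] in pixels: a listed point, or the origin of a listed thing).
The state is a dict: "clock": time; "joints": joint angles; "joint_velocities": joint speeds; "effort": joint torques, N m; "ee_pos": TCP position; "orientation": TCP orientation; "force": force on the tool from outside, world axes, zero at the start; "wrist_torque": the same for the moment, N m; "gripper_width": opening from 0.0 (shut) to 1.0 (fully open).
Only numpy, scipy, OpenCV 4.12 (cv2) and the standard library are available. Lean on these libraries where they do the work, as an engineer would, in place of code of your own. Each camera call takes 0.05 s, during which the arm holds its last target. There are 200 camera calls.

## Working session

There is one attempt and no reset: what is moved stays moved. The work goes in short steps, Python scripts to look and compute and a tool call to move; the robot and the scene stay as the last step left them, time stands still between calls to the robot, and variables do not carry over. Pictures are saved under pics/ and viewed, about 12 in all and at most 16, crops included, and the job is handed in when it is done.

Besides the shell and the picture viewer there is one more tool, called after ">>>" as a command line: name --argument value ..., lists and objects as JSON in quotes. apply_moves: Moves the arm, as the interface text tells. Its arguments: {"type":"object","properties":{"deltas":{"type":"array","items":{"type":"array"}},"force":{"type":"number"}},"required":["deltas"]}

```bash
mkdir -p pics
cat > h.py <<'E'
import numpy as np, cv2
from scipy.spatial.transform import Rotation as R
from rig import arm
def Rm(o):
    o=np.array(o,float); return o if o.shape==(3,3) else R.from_rotvec(o).as_matrix()
def world(cam,depth):
    c=arm.camera_params(cam);K=np.array(c['intrinsics']);v,u=np.mgrid[:480,:640]
    p=np.stack([(u-K[0,2])/K[0,0]*depth,(v-K[1,2])/K[1,1]*depth,depth],-1)
    return p@Rm(c['orientation']).T+np.array(c['origin'])
def save(n,img): cv2.imwrite(f'pics/{n}.png',img[:,:,::-1])
E
python3 - <<'E'
from h import *
s=arm.read_state();print({k:s[k] for k in('clock','ee_pos','orientation')})
for cam in('scene','side'):
    im,d=arm.snapshot(cam);save(cam+'0',im);np.save(cam+'0.npy',d);W=world(cam,d)
    print(cam,arm.camera_params(cam)['origin'],Rm(arm.camera_params(cam)['orientation'])[:,2])
    for n in('small_cover','medium_cover','large_cover','small_board','medium_board','large_board','stack_stand','seed_jar','basket','brush'):
        for r in arm.spot_in(n,cam)[:4]:
            u,v=np.round(r['uv']).astype(int);print(n,round(r['p'],2),u,v,W[min(v,479),min(u,639)].round())
E
```

```text
{'clock': 0.0, 'ee_pos': array([133.04483052, 558.82280538, 204.63117069]), 'orientation': array([-3.66349606e-01, -3.11978168e+00,  2.74195775e-03])}
scene [1375.18739108 -277.68026512  722.03902642] [-0.79270402  0.18844257 -0.57974972]
small_cover 0.9 421 224 [645. 113. 178.]
medium_cover 0.64 418 253 [665. 105. 117.]
large_cover 0.83 411 276 [674.  90.  64.]
small_board 0.96 138 305 [ 569. -500.   20.]
small_board 0.74 223 297 [ 598. -317.   27.]
small_board 0.59 238 356 [ 779. -300.   36.]
medium_board 0.78 459 230 [507. 298.  37.]
large_board 0.76 300 254 [ 510. -125.   44.]
stack_stand 0.88 406 294 [680.  81.  17.]
seed_jar 0.94 381 220 [451. 101.  66.]
basket 0.98 318 300 [ 647. -114.   15.]
brush 0.8 223 237 [ 355. -302.   18.]
side [  424.7893686  -1148.29665876   773.4599151 ] [ 0.11518194  0.84704009 -0.51889903]
small_cover 0.87 328 184 [603.  85. 171.]
medium_cover 0.96 330 204 [607.  77. 123.]
medium_cover 0.71 329 181 [605.  85. 179.]
large_cover 0.59 330 230 [604.  59.  64.]
large_cover 0.26 327 186 [601.  86. 166.]
large_cover 0.21 328 247 [599.  54.  20.]
small_board 0.95 338 441 [ 531. -534.   37.]
small_board 0.91 338 356 [ 562. -339.   31.]
small_board 0.6 429 340 [ 737. -320.   33.]
medium_board 0.83 272 204 [479. 270.  32.]
medium_board 0.54 270 301 [ 448. -173.   43.]
large_board 0.77 271 301 [ 450. -170.   41.]
stack_stand 0.78 327 245 [597.  54.  25.]
seed_jar 0.69 255 229 [429.  83.  66.]
seed_jar 0.47 374 278 [682. -86.  18.]
basket 0.77 373 280 [679. -89.  15.]
brush 0.59 213 362 [ 336. -313.   21.]
```

View pics/scene0.png

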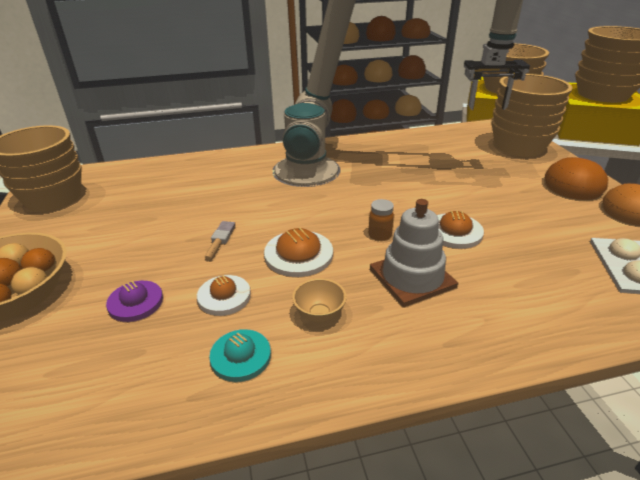

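View pics/side0.png

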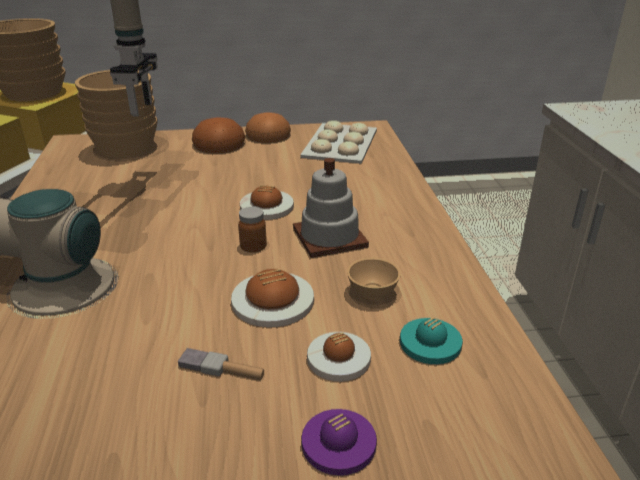

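The three small-board candidates in the scene image are purple (138,305), white with a brown crust (223,297) and turquoise (238,356). Only the white one is pale marble with a brown loaf. I'll measure the centres and check that crop.

```bash
cat > m.py <<'E'
from h import *
from scipy.optimize import least_squares
def fit(P,r,c0):
    # outer edge: farthest points per angular bin around the hull
    h=cv2.convexHull(P[:,:2].astype(np.float32))[:,0]
    f=lambda c:np.hypot(*(h-c).T)-r
    s=least_squares(f,c0,loss='soft_l1',f_scale=2);return s.x.round(1),np.abs(f(s.x)).mean().round(1),np.ptp(h,axis=0).round()
def boards(cam,im,W,C):
    hsv=cv2.cvtColor(im,cv2.COLOR_RGB2HSV)
    for n,(c,r) in C.items():
        m=(np.hypot(W[...,0]-c[0],W[...,1]-c[1])<r+25)&(abs(W[...,2]-18)<6)&(hsv[...,1]<70)
        m=cv2.morphologyEx(m.astype(np.uint8),cv2.MORPH_OPEN,np.ones((2,2)))>0
        P=W[m]; print(cam,n,len(P),P[:,2].mean().round(1) if len(P) else '',fit(P,r,c) if len(P)>30 else '')
C={'large':((490,-140),88),'medium':((490,290),74),'small':((580,-325),60)}
E
python3 - <<'E'
from m import *
for cam in('scene','side'):
    im=cv2.imread(f'pics/{cam}0.png')[:,:,::-1].copy();W=world(cam,np.load(cam+'0.npy'))
    boards(cam,im,W,C)
    for lo,hi in((182,225),(165,176),(120,130),(68,78),):
        m=(W[...,2]>lo)&(W[...,2]<hi)&(np.hypot(W[...,0]-625,W[...,1]-95)<100)
        P=W[m];print(cam,lo,len(P),P[:,2].max(),((P.max(0)+P.min(0))/2).round(),np.ptp(P,axis=0).round())
im=cv2.imread('pics/scene0.png')[250:400,90:310];cv2.imwrite('pics/crop.png',cv2.resize(im,None,fx=3,fy=3,interpolation=2))
E
```

```text
scene large 1145 18.7 (array([ 466.3, -116.6]), np.float64(66.6), array([987., 252.], dtype=float32))
scene medium 542 19.9 (array([478.7, 314.2]), np.float64(103.0), array([972., 676.], dtype=float32))
scene small 1044 21.1 (array([ 576. , -311.9]), np.float64(41.9), array([858., 118.], dtype=float32))
scene 182 191 214.80906375320023 [613. 125. 198.] [30. 27. 33.]
scene 165 283 175.98729260110485 [619. 124. 171.] [74. 80. 11.]
scene 120 327 129.95776742128066 [623. 125. 125.] [ 98. 107.  10.]
scene 68 423 77.99725997955 [624. 124.  73.] [123. 134.  10.]
side large 1535 22.1 (array([ 468.3, -132.4]), np.float64(73.9), array([ 166., 1096.], dtype=float32))
side medium 475 26.2 (array([471.6, 298.7]), np.float64(127.9), array([ 147., 1512.], dtype=float32))
side small 1571 20.8 (array([ 569.6, -318.2]), np.float64(42.8), array([207., 891.], dtype=float32))
side 182 154 215.92733712074664 [611. 125. 199.] [26. 32. 34.]
side 165 224 175.99909420267 [610. 120. 171.] [81. 78. 11.]
side 120 261 129.95441795328873 [612. 111. 125.] [108.  88.  10.]
side 68 315 77.92886306064304 [612. 105.  73.] [135. 107.  10.]
```

View pics/crop.png

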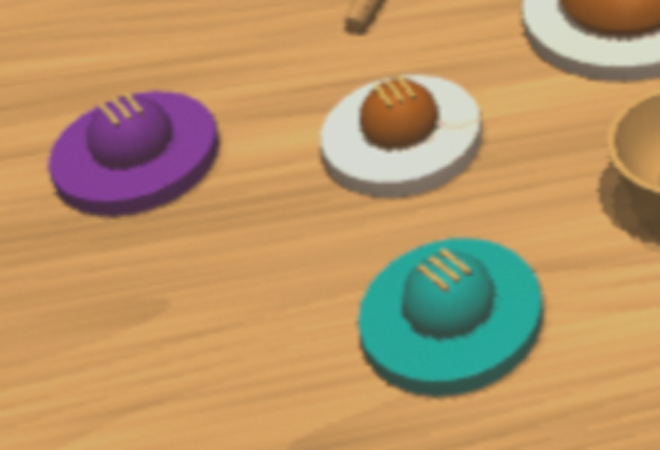

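The crop confirms it: the white board with the brown loaf (crop 400,125) is the small_board, and the purple and turquoise ones are look-alikes. Next I'll fix the mask and plan moves.

```bash
sed -i 's/np.ones((2,2)))>0/np.ones((3,3)))>0/' m.py
cat >> h.py <<'E'
def to(*targets):
    s=arm.read_state();r=Rm(s['orientation']);p=np.array(s['ee_pos'])
    print('t',round(s['clock'],2),'ee',p.round(1),'w',round(float(s['gripper_width']),3),'F',np.round(s['force'],1))
    for t in targets: d=r.T@(np.array(t,float)-p);print(t,'->',d.round(1),'n',np.linalg.norm(d).round())
E
python3 - <<'E'
from m import *
for cam in('scene','side'):
    im=cv2.imread(f'pics/{cam}0.png')[:,:,::-1].copy();W=world(cam,np.load(cam+'0.npy'));boards(cam,im,W,C)
to((450,290,320),(612,124,320))
s=arm.read_state();c=arm.camera_params('wrist');r=Rm(s['orientation']);print(r.round(3));print('cam off tool',r.T@(c['origin']-s['ee_pos']),(r.T@Rm(c['orientation'])).round(2),c['intrinsics'][0][0])
E
```

```text
scene large 1135 17.8 (array([ 459.4, -119.9]), np.float64(1.3), array([163., 173.], dtype=float32))
scene medium 512 18.0 (array([470.3, 309.1]), np.float64(3.4), array([142., 129.], dtype=float32))
scene small 1025 17.8 (array([ 571.1, -315.4]), np.float64(0.8), array([116., 118.], dtype=float32))
side large 1512 18.2 (array([ 456.1, -121.1]), np.float64(3.5), array([164., 153.], dtype=float32))
side medium 463 18.3 (array([466.3, 306.8]), np.float64(2.0), array([145., 131.], dtype=float32))
side small 1549 17.9 (array([ 566.7, -315.6]), np.float64(0.6), array([119., 122.], dtype=float32))
t 1.1 ee [133.2 559.4 205.5] w 1.001 F [ 0.3 -0.8 -0.1]
(450, 290, 320) -> [-370.6 -188.7 -114.5] n 431.0
(612, 124, 320) -> [-566.6 -312.7 -114.5] n 657.0
[[-0.973  0.232  0.   ]
 [ 0.232  0.973  0.   ]
 [-0.     0.    -1.   ]]
cam off tool [  74.75513546   -1.11926033 -180.25368218] [[-0.   -0.97 -0.26]
 [ 1.   -0.    0.  ]
 [-0.   -0.26  0.97]] 425.4576827380497
```

>>> apply_moves --deltas '[[[-20,-10,-30],[0,0,0],1],[[-50,-22,-60],[0,0,0],1],[[-85,-38,-90],[0,0,0],1],[[-122,-54,-114],[0,0,0],1],[[-160,-70,-114],[0,0,0],1],[[-200,-86,-114],[0,0,0],1],[[-240,-104,-114],[0,0,0],1],[[-280,-121,-114],[0,0,0],1],[[-315,-137,-114],[0,0,0],1],[[-350,-152,-114],[0,0,0],1],[[-384,-167,-114],[0,0,0],1],[[-384,-167,-114],[0,0,0],1]]'

```text
clock: 2.1
ee_pos: [473.2, 303.7, 318.8]
orientation: [0.376, 3.116, -0.004]
force: [0.8, 0.7, 0.2]
gripper_width: 1.002
```

Run:
```python
from m import *
C={'medium':((468,308),74)}
im,d=arm.snapshot('wrist');W=world('wrist',d);boards('wrist',im,W,C);save('w1',im)
to((612,124,330))
```

```text
wrist medium 8114 18.9 (array([464.1, 311.9]), np.float64(0.9), array([146., 146.], dtype=float32))
t 2.15 ee [471.7 304.9 318.7] w 0.997 F [ 0.6  0.2 -0.3]
(612, 124, 330) -> [-179.3 -142.5  -10.9] n 229.0
```

>>> apply_moves --deltas '[[[-30,-24,-10],[0,0,0],1],[[-60,-48,-10],[0,0,0],1],[[-90,-72,-10],[0,0,0],1],[[-120,-96,-10],[0,0,0],1],[[-150,-120,-10],[0,0,0],1],[[-179,-142,-10],[0,0,0],1],[[-179,-142,-10],[0,0,0],1],[[-179,-142,-10],[0,0,0],1]]'

```text
clock: 2.82
ee_pos: [612.0, 124.4, 328.4]
orientation: [-0.378, -3.118, 0.002]
force: [0.2, 0.0, -0.3]
gripper_width: 1.002
```

```bash
cat > k.py <<'E'
from m import *
def knob(z,c0,name):
    # z = flat-top height
    im,d=arm.snapshot('wrist');W=world('wrist',d);save(name,im)
    P=W[(d>0)&(abs(W[...,2]-(z+36))<5)&(np.hypot(W[...,0]-c0[0],W[...,1]-c0[1])<40)]
    print('knob',len(P),((P.max(0)+P.min(0))/2).round(1),P.mean(0).round(1),np.ptp(P,axis=0).round())
    F=W[(d>0)&(abs(W[...,2]-z)<5)&(np.hypot(W[...,0]-c0[0],W[...,1]-c0[1])<80)]
    if len(F): print('flat',len(F),((F.max(0)+F.min(0))/2).round(1),F.mean(0).round(1),np.ptp(F,axis=0).round())
E
python3 - <<'E'
from k import *
knob(176,(612,124),'w2');to((612,124,250),(612,124,182))
E
```

```text
knob 1028 [610.7 125.4 211.8] [610.2 125.7 213.9] [25. 25. 10.]
flat 6299 [610.2 125.7 175.8] [606.9 126.4 177.5] [80. 80. 10.]
t 2.87 ee [611.3 125.5 328.8] w 1.004 F [-0.5  1.2  0.1]
(612, 124, 250) -> [-1.1 -1.2 78.8] n 79.0
(612, 124, 182) -> [ -1.2  -1.2 146.8] n 147.0
```

View pics/w2.png

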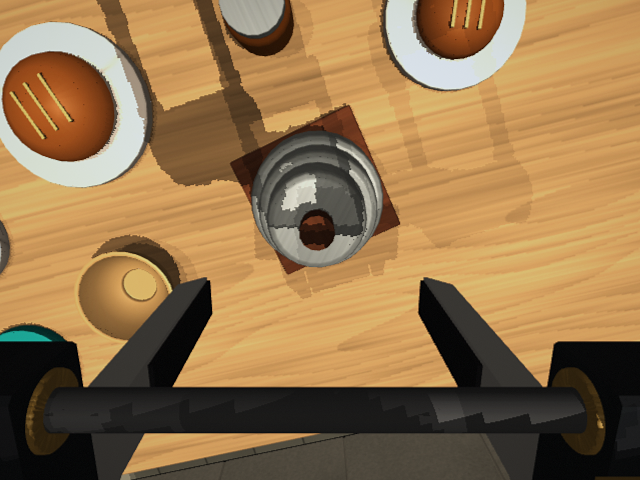

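Knob at pixel (317,230), centred between the open fingers. I'll descend and grip.

>>> apply_moves --deltas '[[[1,0,30],[0,0,0],1],[[1,0,65],[0,0,0],1],[[1,0,100],[0,0,0],1],[[1,0,125],[0,0,0],1],[[1,0,140],[0,0,0],1],[[1,0,146],[0,0,0],1],[[1,0,146],[0,0,0],1],[[1,0,146],[0,0,0],-1],[[1,0,146],[0,0,0],-1],[[1,0,146],[0,0,0],-1],[[1,0,146],[0,0,0],-1],[[1,0,146],[0,0,0],-1]]' --force 30

```text
clock: 3.87
ee_pos: [610.6, 125.7, 183.7]
orientation: [0.375, 3.118, -0.0]
force: [0.1, 0.5, 0.9]
gripper_width: 0.681
```

>>> apply_moves --deltas '[[[0,0,0],[0,0,0],-1],[[0,0,0],[0,0,0],-1],[[0,0,0],[0,0,0],-1],[[0,0,-5],[0,0,0],-1],[[0,0,-15],[0,0,0],-1],[[0,0,-30],[0,0,0],-1],[[0,0,-45],[0,0,0],-1],[[0,0,-60],[0,0,0],-1],[[0,0,-70],[0,0,0],-1],[[0,0,-70],[0,0,0],-1]]'

```text
clock: 4.7
ee_pos: [611.8, 125.9, 256.5]
orientation: [0.375, 3.114, 0.001]
force: [0.0, -0.7, -2.3]
gripper_width: 0.255
```

Run:
```python
from k import *
to((569,-315.5,250),(569,-315.5,70))
im,d=arm.snapshot('wrist');save('w3',im)
```

```text
t 4.7 ee [611.8 125.9 256.5] w 0.255 F [ 0.  -0.7 -2.3]
(569, -315.5, 250) -> [ -63.1 -438.9    6.2] n 443.0
(569, -315.5, 70) -> [ -62.1 -439.2  186.2] n 481.0
```

View pics/w3.png

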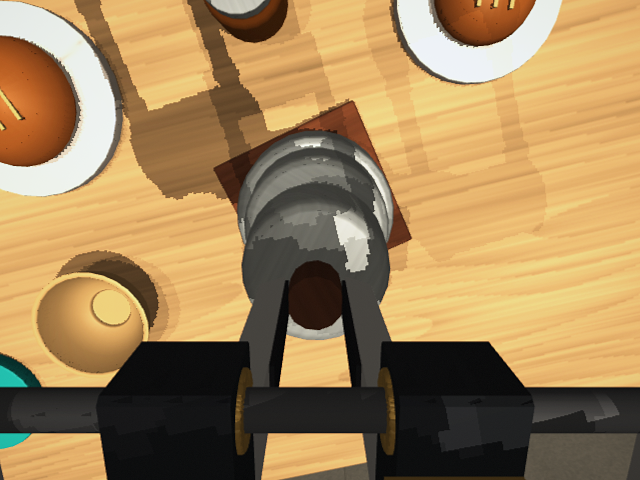

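The small cover is held between the fingers at (315,290) and the medium one is left behind. Carrying it to the small board.

>>> apply_moves --deltas '[[[-1,-10,0],[0,0,0],-1],[[-4,-30,3],[0,0,0],-1],[[-9,-60,6],[0,0,0],-1],[[-14,-93,6],[0,0,0],-1],[[-19,-128,6],[0,0,0],-1],[[-24,-163,6],[0,0,0],-1],[[-29,-198,6],[0,0,0],-1],[[-34,-233,6],[0,0,0],-1],[[-39,-268,6],[0,0,0],-1],[[-44,-303,6],[0,0,0],-1],[[-49,-336,6],[0,0,0],-1],[[-54,-365,6],[0,0,0],-1]]'

```text
clock: 5.75
ee_pos: [575.2, -244.3, 247.4]
orientation: [0.377, 3.118, 0.0]
force: [1.2, -0.5, -2.3]
gripper_width: 0.249
```

Run:
```python
from k import *
to((569,-315.5,200))
```

```text
t 5.75 ee [ 575.2 -244.3  247.4] w 0.249 F [ 1.2 -0.5 -2.3]
(569, -315.5, 200) -> [-11.  -70.7  47.4] n 86.0
```

>>> apply_moves --deltas '[[[-6,-15,0],[0,0,0],-1],[[-11,-25,10],[0,0,0],-1],[[-11,-25,10],[0,0,0],-1],[[-11,-25,10],[0,0,0],-1]]'

```text
clock: 6.08
ee_pos: [579.2, -269.9, 235.5]
orientation: [-0.377, -3.116, -0.005]
force: [-0.4, -0.2, -2.0]
gripper_width: 0.254
```

Run:
```python
from k import *
to((569,-315.5,170),(569,-315.5,70))
im,d=arm.snapshot('wrist');W=world('wrist',d);boards('wrist',im,W,C);save('w4',im)
```

```text
t 6.08 ee [ 579.2 -269.9  235.5] w 0.254 F [-0.4 -0.2 -2. ]
(569, -315.5, 170) -> [ -1.2 -46.9  65.3] n 80.0
(569, -315.5, 70) -> [ -1.5 -47.2 165.3] n 172.0
wrist large 11133 19.5 (array([ 456.3, -119.8]), np.float64(0.7), array([129., 175.], dtype=float32))
wrist medium 0  
wrist small 5323 19.7 (array([ 569.1, -315.4]), np.float64(0.5), array([103., 117.], dtype=float32))
```

View pics/w4.png

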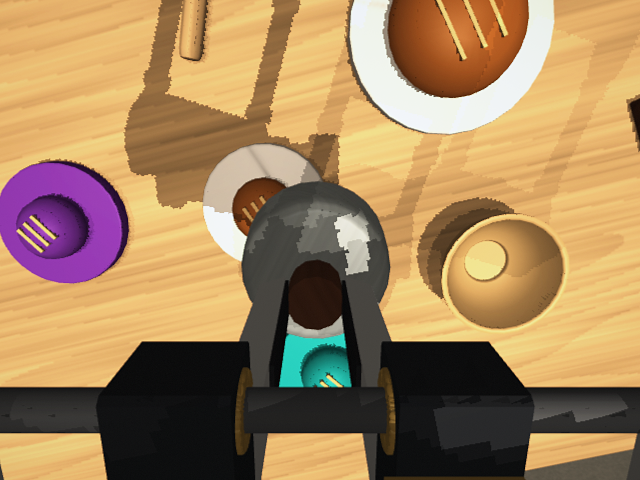

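White board and brown loaf at (262,205), half behind the held cover; wrist, scene and side fits agree on (569,-315). Lowering.

>>> apply_moves --deltas '[[[-1,-12,10],[0,0,0],-1],[[-1,-30,30],[0,0,0],-1],[[-1,-43,50],[0,0,0],-1],[[-1,-47,70],[0,0,0],-1],[[-1,-47,85],[0,0,0],-1],[[-1,-47,95],[0,0,0],-1],[[-1,-47,100],[0,0,0],-1],[[-1,-47,100],[0,0,0],-1]]'

```text
clock: 6.8
ee_pos: [568.9, -313.9, 135.0]
orientation: [-0.374, -3.115, -0.006]
force: [0.7, -0.8, -1.8]
gripper_width: 0.256
```

Run:
```python
from k import *
to((569,-315.5,80),(569,-315.5,71))
```

```text
t 6.8 ee [ 568.9 -313.9  135. ] w 0.256 F [ 0.7 -0.8 -1.8]
(569, -315.5, 80) -> [-0.7 -1.7 55. ] n 55.0
(569, -315.5, 71) -> [-0.8 -1.7 64. ] n 64.0
```

>>> apply_moves --deltas '[[[-1,-2,10],[0,0,0],-1],[[-1,-2,22],[0,0,0],-1],[[-1,-2,34],[0,0,0],-1],[[-1,-2,45],[0,0,0],-1],[[-1,-2,53],[0,0,0],-1],[[-1,-2,58],[0,0,0],-1],[[-1,-2,61],[0,0,0],-1],[[-1,-2,63],[0,0,0],-1],[[-1,-2,64],[0,0,0],-1],[[-1,-2,64],[0,0,0],-1]]'

```text
clock: 7.63
ee_pos: [576.3, -317.2, 84.5]
orientation: [0.372, 3.103, -0.003]
force: [-3.9, 8.7, 46.7]
gripper_width: 0.267
```

Contact came 13 mm early, so I'll back off and look.

>>> apply_moves --deltas '[[[0,0,-8],[0,0,0],-1],[[0,0,-20],[0,0,0],-1],[[0,0,-35],[0,0,0],-1],[[0,0,-50],[0,0,0],-1],[[0,0,-50],[0,0,0],-1],[[0,0,-50],[0,0,0],-1]]'

```text
clock: 8.13
ee_pos: [576.4, -317.5, 135.6]
orientation: [0.371, 3.101, -0.005]
force: [0.3, 0.4, -3.0]
gripper_width: 0.268
```

Run:
```python
from k import *
to((569,-315.5,71))
out=[]
for cam in('scene','side'):
    im,d=arm.snapshot(cam);c=arm.camera_params(cam);K=np.array(c['intrinsics'])
    p=Rm(c['orientation']).T@(np.array([569,-315,70])-c['origin']);u,v=(K@p/p[2])[:2].astype(int)
    x0,y0=max(0,min(u-80,480)),max(0,min(v-100,300));out.append(cv2.resize(im[y0:y0+180,x0:x0+160],None,fx=2.5,fy=2.5,interpolation=2))
    W=world(cam,d);P=W[(d>0)&(np.hypot(W[...,0]-569,W[...,1]+315)<50)&(W[...,2]>45)&(W[...,2]<170)]
    for z in range(50,170,10):
        Q=P[abs(P[:,2]-z)<5]
        if len(Q):print(cam,z,len(Q),Q.min(0).round()[:2],Q.max(0).round()[:2])
save('c5',np.hstack(out))
```

```text
t 8.13 ee [ 576.4 -317.5  135.6] w 0.268 F [ 0.3  0.4 -3. ]
(569, -315.5, 71) -> [ 8.9  0.3 64.4] n 65.0
scene 50 8 [ 586. -327.] [ 594. -301.]
scene 70 81 [ 582. -359.] [ 619. -275.]
scene 80 152 [ 573. -359.] [ 618. -274.]
scene 90 159 [ 574. -359.] [ 619. -275.]
scene 100 166 [ 574. -357.] [ 617. -275.]
scene 110 437 [ 546. -358.] [ 616. -277.]
scene 120 219 [ 548. -354.] [ 613. -280.]
scene 130 33 [ 577. -329.] [ 587. -307.]
scene 140 68 [ 572. -340.] [ 593. -299.]
scene 150 150 [ 562. -343.] [ 593. -292.]
scene 160 64 [ 567. -343.] [ 593. -292.]
side 50 19 [ 547. -338.] [ 581. -324.]
side 70 136 [ 526. -362.] [ 610. -307.]
side 80 234 [ 527. -362.] [ 610. -316.]
side 90 225 [ 528. -359.] [ 610. -303.]
side 100 234 [ 528. -360.] [ 611. -302.]
side 110 789 [ 530. -357.] [ 610. -281.]
side 120 150 [ 533. -354.] [ 604. -291.]
side 130 38 [ 558. -329.] [ 581. -319.]
side 140 37 [ 558. -340.] [ 588. -298.]
side 150 81 [ 558. -344.] [ 588. -299.]
side 160 68 [ 560. -344.] [ 587. -302.]
```

View pics/c5.png

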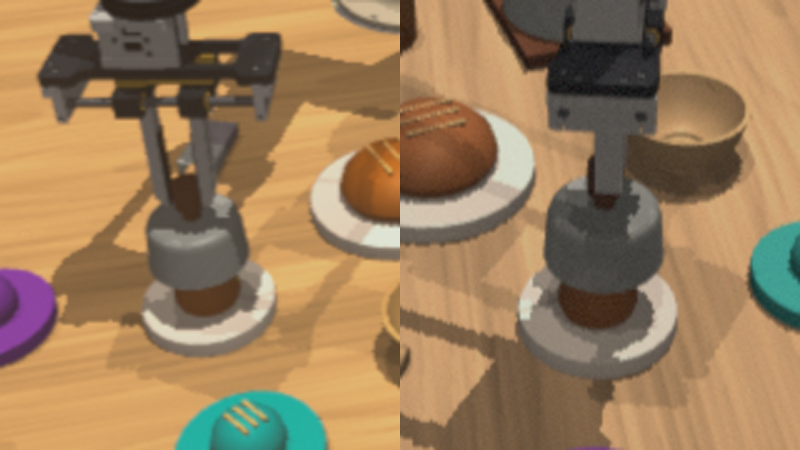

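The fingers were still closing when I lifted: they hold the knob about 14 mm higher than assumed. So 84.5 was really the rim on the board. The cover still hangs straight over the loaf, about 3 mm off centre. I'll nudge it, square the tool and set it down again at TCP ≈ 86.

>>> apply_moves --deltas '[[[3,1.5,6],[0.1,1,0],-1],[[3,1.5,18],[0.1,1,0],-1],[[3,1.5,30],[0.1,1,0],-1],[[3,1.5,38],[0.1,1,0],-1],[[3,1.5,43],[0.1,1,0],-1],[[3,1.5,45],[0.1,1,0],-1],[[3,1.5,46],[0.1,1,0],-1],[[3,1.5,47],[0.1,1,0],-1],[[3,1.5,47],[0.1,1,0],-1]]'

```text
clock: 8.98
ee_pos: [573.5, -314.8, 86.9]
orientation: [-0.374, -3.117, 0.002]
force: [-0.1, 0.4, -2.5]
gripper_width: 0.267
```

>>> apply_moves --deltas '[[[0,0,0.7],[0,0,0],-1],[[0,0,1.4],[0,0,0],-1],[[0,0,1.4],[0,0,0],-1]]'

```text
clock: 9.23
ee_pos: [573.6, -314.9, 85.8]
orientation: [-0.374, -3.118, 0.002]
force: [0.5, 0.8, -2.3]
gripper_width: 0.268
```

>>> apply_moves --deltas '[[[0,0,0.7],[0,0,0],-1],[[0,0,1.2],[0,0,0],-1],[[0,0,1.8],[0,0,0],-1],[[0,0,1.8],[0,0,0],-1]]'

```text
clock: 9.57
ee_pos: [573.0, -314.9, 85.2]
orientation: [-0.374, -3.117, 0.003]
force: [-2.7, 1.0, 4.6]
gripper_width: 0.265
```

>>> apply_moves --deltas '[[[0,0,0],[0,0,0],-0.3],[[0,0,0],[0,0,0],0],[[0,0,0],[0,0,0],0.5],[[0,0,0],[0,0,0],1],[[0,0,0],[0,0,0],1],[[0,0,0],[0,0,0],1],[[0,0,0],[0,0,0],1],[[0,0,-10],[0,0,0],1],[[0,0,-40],[0,0,0],1],[[0,0,-80],[0,0,0],1],[[0,0,-115],[0,0,0],1],[[0,0,-115],[0,0,0],1]]'

```text
clock: 10.57
ee_pos: [577.1, -317.3, 209.4]
orientation: [0.372, 3.108, -0.014]
force: [0.8, -0.2, 1.3]
gripper_width: 0.999
```

Run:
```python
from k import *
knob(64,(569,-315),'w6');to((612,125,270))
```

```text
knob 1055 [ 566.1 -314.    97.6] [ 565.9 -313.8   97.8] [26. 25.  5.]
flat 6135 [ 565.8 -313.6   61.8] [ 563.  -313.    61.5] [77. 77.  6.]
t 10.62 ee [ 575.8 -316.4  205.9] w 1.001 F [-0.3  0.6 -0.4]
(612, 125, 270) -> [ 68.5 437.1 -67.2] n 447.0
```

View pics/w6.png

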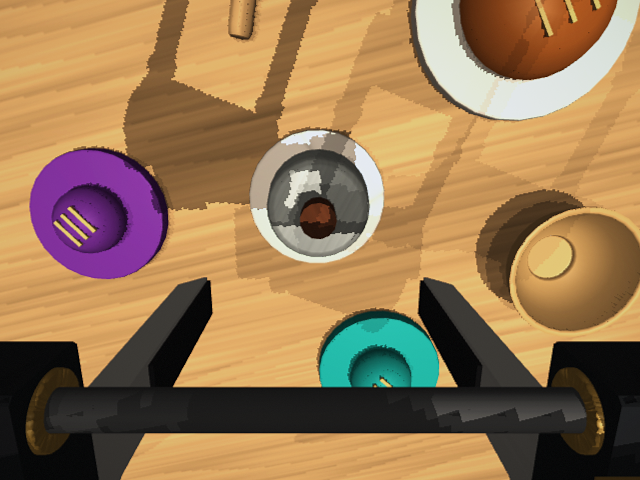

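Small cover seated: knob at (318,217), centred on the white board, axis about 3 mm off. Back to the stack for the medium one.

>>> apply_moves --deltas '[[[3,20,-10],[0,0,0],1],[[9,56,-25],[0,0,0],1],[[15,94,-45],[0,0,0],1],[[21,133,-45],[0,0,0],1],[[27,172,-45],[0,0,0],1],[[33,211,-45],[0,0,0],1],[[39,250,-45],[0,0,0],1],[[45,289,-45],[0,0,0],1],[[51,328,-45],[0,0,0],1],[[57,367,-45],[0,0,0],1],[[63,405,-45],[0,0,0],1],[[70,437,-45],[0,0,0],1]]'

```text
clock: 11.62
ee_pos: [610.0, 127.8, 246.6]
orientation: [0.372, 3.114, -0.01]
force: [0.1, -0.3, -0.6]
gripper_width: 0.996
```

>>> apply_moves --deltas '[[[0,0,0],[0,0,0],1],[[0,0,0],[0,0,0],1],[[0,0,0],[0,0,0],1]]'

```text
clock: 11.87
ee_pos: [609.4, 127.3, 245.6]
orientation: [0.371, 3.116, -0.012]
force: [1.0, -0.4, -0.3]
gripper_width: 1.0
```

Run:
```python
from k import *
knob(130,(612,125),'w7');to((611,125.5,136))
s=arm.read_state();r=Rm(s['orientation']);print('fix deg',np.degrees(R.from_matrix(r.T@Rm([.374,3.119,0])).as_rotvec()).round(2))
```

```text
knob 1301 [613.2 124.9 165.3] [612.5 125.  167.4] [26. 25.  9.]
flat 15031 [612.5 124.8 129.8] [608.9 126.  131.3] [107. 108.  10.]
t 11.92 ee [609.6 126.7 246. ] w 1.001 F [ 0.3 -0.2  0.3]
(611, 125.5, 136) -> [-1.1e+00 -1.0e-01  1.1e+02] n 110.0
fix deg [-0.41  0.27  0.04]
```

>>> apply_moves --deltas '[[[-3,0,30],[-0.4,0.3,0],1],[[-3,0,60],[-0.4,0.3,0],1],[[-3,0,85],[-0.4,0.3,0],1],[[-3,0,102],[-0.4,0.3,0],1],[[-3,0,108],[-0.4,0.3,0],1],[[-3,0,109],[-0.4,0.3,0],0],[[-3,0,109],[-0.4,0.3,0],-1],[[-3,0,109],[-0.4,0.3,0],-1],[[-3,0,109],[-0.4,0.3,0],-1],[[-3,0,109],[-0.4,0.3,0],-1],[[-3,0,109],[-0.4,0.3,0],-1],[[-3,0,109],[-0.4,0.3,0],-1]]' --force 30

```text
clock: 12.92
ee_pos: [613.2, 125.2, 137.6]
orientation: [0.373, 3.119, 0.0]
force: [-0.4, 1.0, -0.2]
gripper_width: 0.541
```

>>> apply_moves --deltas '[[[0,0,0],[0,0,0],-1],[[0,0,0],[0,0,0],-1],[[0,0,0],[0,0,0],-1],[[0,0,0],[0,0,0],-1],[[0,0,0],[0,0,0],-1],[[0,0,0],[0,0,0],-1]]'

```text
clock: 13.42
ee_pos: [613.3, 125.7, 137.7]
orientation: [0.373, 3.118, 0.001]
force: [0.5, 2.9, 1.3]
gripper_width: 0.269
```

>>> apply_moves --deltas '[[[0,0,-4],[0,0,0],-1],[[0,0,-14],[0,0,0],-1],[[0,0,-30],[0,0,0],-1],[[0,0,-50],[0,0,0],-1],[[0,0,-70],[0,0,0],-1],[[0,0,-83],[0,0,0],-1],[[0,0,-88],[0,0,0],-1],[[0,0,-88],[0,0,0],-1]]'

```text
clock: 14.08
ee_pos: [613.9, 125.5, 227.4]
orientation: [0.373, 3.116, 0.002]
force: [-0.7, 0.5, -3.0]
gripper_width: 0.271
```

Run:
```python
from k import *
to((502,258,225))
```

```text
t 14.08 ee [613.9 125.5 227.4] w 0.271 F [-0.7  0.5 -3. ]
(502, 258, 225) -> [140.  102.4   2. ] n 173.0
```

>>> apply_moves --deltas '[[[8,6,0],[0,0,0],-1],[[27,20,0],[0,0,0],-1],[[52,38,0],[0,0,0],-1],[[80,58,0],[0,0,0],-1],[[106,78,0],[0,0,0],-1],[[128,94,0],[0,0,0],-1],[[140,102,0],[0,0,0],-1],[[140,102,0],[0,0,0],-1],[[140,102,0],[0,0,0],-1],[[140,102,0],[0,0,0],-1]]'

```text
clock: 14.92
ee_pos: [502.5, 256.8, 226.6]
orientation: [0.373, 3.115, -0.0]
force: [0.4, -0.5, -3.1]
gripper_width: 0.266
```

Run:
```python
from k import *
to((467.5,308.5,120),(467.5,308.5,78))
im,d=arm.snapshot('wrist');W=world('wrist',d);boards('wrist',im,W,C)
```

```text
t 14.92 ee [502.5 256.8 226.6] w 0.266 F [ 0.4 -0.5 -3.1]
(467.5, 308.5, 120) -> [ 46.6  42.  106.5] n 124.0
(467.5, 308.5, 78) -> [ 46.8  41.9 148.5] n 161.0
wrist large 1180 17.6 (array([ 456.9, -121. ]), np.float64(1.3), array([80., 44.], dtype=float32))
wrist medium 8563 19.0 (array([468.8, 307.7]), np.float64(1.4), array([138., 145.], dtype=float32))
wrist small 0
```

>>> apply_moves --deltas '[[[8,7,5],[0,0,0],-1],[[22,20,20],[0,0,0],-1],[[36,33,40],[0,0,0],-1],[[44,41,60],[0,0,0],-1],[[46,42,76],[0,0,0],-1],[[46,42,84],[0,0,0],-1],[[46,42,86],[0,0,0],-1],[[46,42,86],[0,0,0],-1]]'

```text
clock: 15.63
ee_pos: [468.7, 307.8, 140.0]
orientation: [0.375, 3.115, -0.001]
force: [0.6, 0.3, -1.5]
gripper_width: 0.269
```

Run:
```python
from k import *
to((468.3,308,79))
```

```text
t 15.63 ee [468.7 307.8 140. ] w 0.269 F [ 0.6  0.3 -1.5]
(468.3, 308, 79) -> [ 0.6  0.1 61. ] n 61.0
```

>>> apply_moves --deltas '[[[0.5,0,8],[0,0,0],-1],[[0.5,0,20],[0,0,0],-1],[[0.5,0,33],[0,0,0],-1],[[0.5,0,44],[0,0,0],-1],[[0.5,0,52],[0,0,0],-1],[[0.5,0,56],[0,0,0],-1],[[0.5,0,58.5],[0,0,0],-1],[[0.5,0,60],[0,0,0],-1],[[0.5,0,60],[0,0,0],-1]]'

```text
clock: 16.38
ee_pos: [468.8, 308.0, 80.3]
orientation: [0.376, 3.115, -0.0]
force: [-0.6, 0.8, -2.3]
gripper_width: 0.27
```

>>> apply_moves --deltas '[[[0,0,0.7],[0,0,0],-1],[[0,0,1.4],[0,0,0],-1],[[0,0,1.8],[0,0,0],-1],[[0,0,1.8],[0,0,0],-1]]'

```text
clock: 16.72
ee_pos: [468.9, 308.0, 78.7]
orientation: [0.376, 3.115, 0.0]
force: [-0.6, 0.0, -2.9]
gripper_width: 0.265
```

>>> apply_moves --deltas '[[[0,0,0.7],[0,0,0],-1],[[0,0,1.4],[0,0,0],-1],[[0,0,2],[0,0,0],-1],[[0,0,2],[0,0,0],-1]]'

```text
clock: 17.05
ee_pos: [469.3, 308.1, 77.4]
orientation: [0.375, 3.114, 0.001]
force: [0.1, 0.1, 2.6]
gripper_width: 0.272
```

>>> apply_moves --deltas '[[[0,0,0],[0,0,0],-0.3],[[0,0,0],[0,0,0],0],[[0,0,0],[0,0,0],0.5],[[0,0,0],[0,0,0],1],[[0,0,0],[0,0,0],1],[[0,0,0],[0,0,0],1],[[0,0,0],[0,0,0],1],[[0,0,-10],[0,0,0],1],[[0,0,-40],[0,0,0],1],[[0,0,-80],[0,0,0],1],[[0,0,-115],[0,0,0],1],[[0,0,-115],[0,0,0],1]]'

```text
clock: 18.05
ee_pos: [472.8, 310.3, 200.7]
orientation: [0.374, 3.101, 0.014]
force: [1.0, 0.8, 0.8]
gripper_width: 0.997
```

Run:
```python
from k import *
knob(70,(468,308),'w8');to((613,125,205))
```

```text
knob 1149 [466.8 305.8 103.8] [466.4 306.  103.9] [26. 26.  5.]
flat 13440 [466.2 305.8  67.9] [463.2 306.5  67.8] [105. 105.   6.]
t 18.1 ee [471.3 309.5 197.5] w 1.001 F [ 0.5  0.7 -0.3]
(613, 125, 205) -> [-181.6 -145.5   -6.3] n 233.0
```

Medium cover sits at (467,306) with a level top, about 2 mm off. Back for the large one.

>>> apply_moves --deltas '[[[-20,-16,-6],[0,0,0],1],[[-48,-38,-6],[0,0,0],1],[[-78,-62,-6],[0,0,0],1],[[-108,-86,-6],[0,0,0],1],[[-138,-110,-6],[0,0,0],1],[[-164,-131,-6],[0,0,0],1],[[-181,-145,-6],[0,0,0],1],[[-181,-145,-6],[0,0,0],1],[[-181,-145,-6],[0,0,0],1],[[-181,-145,-6],[0,0,0],1]]'

```text
clock: 18.93
ee_pos: [611.4, 126.3, 203.9]
orientation: [0.375, 3.108, 0.01]
force: [-0.4, 1.0, 0.3]
gripper_width: 1.0
```

Run:
```python
from k import *
knob(78,(613,125),'w9');to((613,125,86))
s=arm.read_state();r=Rm(s['orientation']);print('fix deg',np.degrees(R.from_matrix(r.T@Rm([.374,3.119,0])).as_rotvec()).round(2))
```

```text
knob 1215 [614.  124.7 113.3] [613.5 125.  115.2] [26. 25.  8.]
flat 23306 [613.6 124.8  77.7] [609.3 125.8  79.2] [135. 135.   9.]
t 18.98 ee [611.3 126.7 204.2] w 0.999 F [-0.4  0.2  0.8]
(613, 125, 86) -> [ -0.8  -2.2 118.2] n 118.0
fix deg [ 0.44  0.62 -0.02]
```

>>> apply_moves --deltas '[[[-1.5,-2,30],[0.4,0.6,0],1],[[-1.5,-2,62],[0.4,0.6,0],1],[[-1.5,-2,90],[0.4,0.6,0],1],[[-1.5,-2,108],[0.4,0.6,0],1],[[-1.5,-2,116],[0.4,0.6,0],1],[[-1.5,-2,117.5],[0.4,0.6,0],0],[[-1.5,-2,117.5],[0.4,0.6,0],-1],[[-1.5,-2,117.5],[0.4,0.6,0],-1],[[-1.5,-2,117.5],[0.4,0.6,0],-1],[[-1.5,-2,117.5],[0.4,0.6,0],-1],[[-1.5,-2,117.5],[0.4,0.6,0],-1],[[-1.5,-2,117.5],[0.4,0.6,0],-1]]' --force 30

```text
clock: 19.98
ee_pos: [614.1, 125.0, 87.4]
orientation: [0.374, 3.117, 0.001]
force: [-0.4, -0.2, -0.2]
gripper_width: 0.541
```

>>> apply_moves --deltas '[[[0,0,0],[0,0,0],-1],[[0,0,0],[0,0,0],-1],[[0,0,0],[0,0,0],-1],[[0,0,0],[0,0,0],-1],[[0,0,0],[0,0,0],-1],[[0,0,0],[0,0,0],-1]]'

```text
clock: 20.48
ee_pos: [614.2, 125.3, 87.4]
orientation: [0.374, 3.117, 0.002]
force: [0.1, 2.2, -0.4]
gripper_width: 0.27
```

>>> apply_moves --deltas '[[[0,0,-4],[0,0,0],-1],[[0,0,-14],[0,0,0],-1],[[0,0,-32],[0,0,0],-1],[[0,0,-55],[0,0,0],-1],[[0,0,-80],[0,0,0],-1],[[0,0,-104],[0,0,0],-1],[[0,0,-120],[0,0,0],-1],[[0,0,-125],[0,0,0],-1],[[0,0,-125],[0,0,0],-1]]'

```text
clock: 21.23
ee_pos: [614.5, 125.0, 214.0]
orientation: [0.374, 3.115, 0.003]
force: [0.2, 1.2, -5.8]
gripper_width: 0.269
```

Run:
```python
from k import *
to((486,-65,210))
```

```text
t 21.23 ee [614.5 125.  214. ] w 0.269 F [ 0.2  1.2 -5.8]
(486, -65, 210) -> [  79.9 -215.1    3.1] n 229.0
```

>>> apply_moves --deltas '[[[4,-10,0],[0,0,0],-1],[[11,-30,0],[0,0,0],-1],[[21,-57,0],[0,0,0],-1],[[33,-88,0],[0,0,0],-1],[[45,-120,0],[0,0,0],-1],[[56,-151,0],[0,0,0],-1],[[66,-179,0],[0,0,0],-1],[[75,-202,0],[0,0,0],-1],[[80,-215,0],[0,0,0],-1],[[80,-215,0],[0,0,0],-1],[[80,-215,0],[0,0,0],-1],[[80,-215,0],[0,0,0],-1]]'

```text
clock: 22.23
ee_pos: [485.3, -64.6, 212.3]
orientation: [0.375, 3.116, 0.004]
force: [0.1, 0.6, -5.1]
gripper_width: 0.272
```

Run:
```python
from k import *
to((457,-120,160),(457,-120,90))
im,d=arm.snapshot('wrist');W=world('wrist',d);boards('wrist',im,W,C)
```

```text
t 22.23 ee [485.3 -64.6 212.3] w 0.272 F [ 0.1  0.6 -5.1]
(457, -120, 160) -> [ 14.5 -60.7  52.1] n 81.0
(457, -120, 90) -> [ 14.7 -60.9 122.1] n 137.0
wrist large 6284 19.1 (array([ 467.2, -125.4]), np.float64(3.3), array([115., 151.], dtype=float32))
wrist medium 0  
wrist small 2762 18.7 (array([ 568.4, -315.5]), np.float64(1.4), array([ 67., 114.], dtype=float32))
```

This last fit is mostly occluded (residual 3.3), while four earlier fits agree on (457,-120.5). I'll use those.

>>> apply_moves --deltas '[[[3,-12,3],[0,0,0],-1],[[8,-32,12],[0,0,0],-1],[[12,-50,25],[0,0,0],-1],[[14.5,-59,38],[0,0,0],-1],[[14.5,-61,48],[0,0,0],-1],[[14.5,-61,53],[0,0,0],-1],[[14.5,-61,53],[0,0,0],-1],[[14.5,-61,53],[0,0,0],-1]]'

```text
clock: 22.95
ee_pos: [458.0, -119.3, 159.2]
orientation: [0.372, 3.116, 0.005]
force: [0.7, -0.0, -4.7]
gripper_width: 0.271
```

Run:
```python
from k import *
to((457,-120.3,88))
```

```text
t 22.95 ee [ 458.  -119.3  159.2] w 0.271 F [ 0.7 -0.  -4.7]
(457, -120.3, 88) -> [ 1.  -1.5 71.2] n 71.0
```

>>> apply_moves --deltas '[[[1,-1.5,8],[0,0,0],-1],[[1,-1.5,20],[0,0,0],-1],[[1,-1.5,32],[0,0,0],-1],[[1,-1.5,44],[0,0,0],-1],[[1,-1.5,54],[0,0,0],-1],[[1,-1.5,62],[0,0,0],-1],[[1,-1.5,66],[0,0,0],-1],[[1,-1.5,68.5],[0,0,0],-1],[[1,-1.5,70],[0,0,0],-1],[[1,-1.5,70],[0,0,0],-1]]'

```text
clock: 23.78
ee_pos: [457.2, -120.4, 89.3]
orientation: [0.372, 3.115, 0.005]
force: [0.5, -1.0, -5.5]
gripper_width: 0.268
```

>>> apply_moves --deltas '[[[0,0,0.7],[0,0,0],-1],[[0,0,1.4],[0,0,0],-1],[[0,0,1.8],[0,0,0],-1],[[0,0,1.8],[0,0,0],-1]]'

```text
clock: 24.12
ee_pos: [457.3, -120.4, 87.7]
orientation: [0.372, 3.115, 0.004]
force: [-0.4, -0.6, -5.5]
gripper_width: 0.267
```

>>> apply_moves --deltas '[[[0,0,0.7],[0,0,0],-1],[[0,0,1.4],[0,0,0],-1],[[0,0,1.4],[0,0,0],-1]]'

```text
clock: 24.37
ee_pos: [457.6, -120.4, 87.3]
orientation: [0.372, 3.114, 0.005]
force: [-1.8, 2.2, 4.7]
gripper_width: 0.268
```

Contact at the expected height. I'll release and lift.

>>> apply_moves --deltas '[[[0,0,0],[0,0,0],-0.3],[[0,0,0],[0,0,0],0],[[0,0,0],[0,0,0],0.5],[[0,0,0],[0,0,0],1],[[0,0,0],[0,0,0],1],[[0,0,0],[0,0,0],1],[[0,0,0],[0,0,0],1],[[0,0,-10],[0,0,0],1],[[0,0,-40],[0,0,0],1],[[0,0,-80],[0,0,0],1],[[0,0,-120],[0,0,0],1],[[0,0,-150],[0,0,0],1]]'

```text
clock: 25.37
ee_pos: [457.4, -121.0, 240.4]
orientation: [0.372, 3.111, 0.003]
force: [-0.1, -0.1, -0.5]
gripper_width: 0.994
```

>>> apply_moves --deltas '[[[0,0,0],[0,0,0],1],[[0,0,0],[0,0,0],1],[[0,0,0],[0,0,0],1]]'

```text
clock: 25.62
ee_pos: [456.8, -120.7, 239.5]
orientation: [0.372, 3.113, 0.004]
force: [-0.6, 0.6, -0.6]
gripper_width: 0.998
```

Run:
```python
from k import *
knob(78,(457,-120),'w10');to()
def tops(cam,d):
    W=world(cam,d)
    for n,c,z in(('small',(569,-315.5),64),('medium',(468,308),70),('large',(457,-120.5),78)):
        P=W[(d>0)&(np.hypot(W[...,0]-c[0],W[...,1]-c[1])<25)&(abs(W[...,2]-z)<6)]
        K=W[(d>0)&(np.hypot(W[...,0]-c[0],W[...,1]-c[1])<30)&(abs(W[...,2]-z-30)<10)]
        if len(P)>20:
            n_=np.linalg.svd(P-P.mean(0),full_matrices=False)[2][2];print(cam,n,'flat z',np.median(P[:,2]).round(1),'tilt',np.arccos(abs(n_[2])).round(3),'knob',((K.max(0)+K.min(0))/2).round(1),'top',K[:,2].max().round(1))
for cam in('scene','side'):
    im,d=arm.snapshot(cam);save(cam+'9',im);tops(cam,d)
```

```text
knob 957 [ 456.6 -121.5  113. ] [ 456.2 -121.3  114.2] [26. 26.  8.]
flat 19160 [ 456.3 -121.4   77. ] [ 452.6 -120.5   78.1] [134. 134.   8.]
t 25.67 ee [ 456.3 -120.5  238.8] w 0.998 F [-0.2  0.4  0.4]
scene small flat z 64.5 tilt 0.001 knob [ 571.7 -314.3   93.6] top 102.9
scene medium flat z 70.7 tilt 0.004 knob [472.6 306.8 100.6] top 109.9
scene large flat z 78.4 tilt 0.009 knob [ 461.4 -120.7  107.8] top 117.1
side small flat z 64.6 tilt 0.011 knob [ 567.1 -313.8   93.8] top 103.1
side large flat z 78.8 tilt 0.016 knob [ 456.5 -120.9  107.9] top 117.7
```

View pics/side9.png

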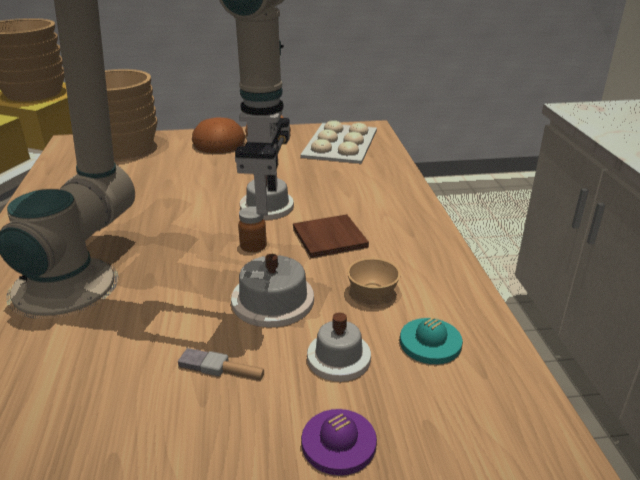

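View pics/scene9.png

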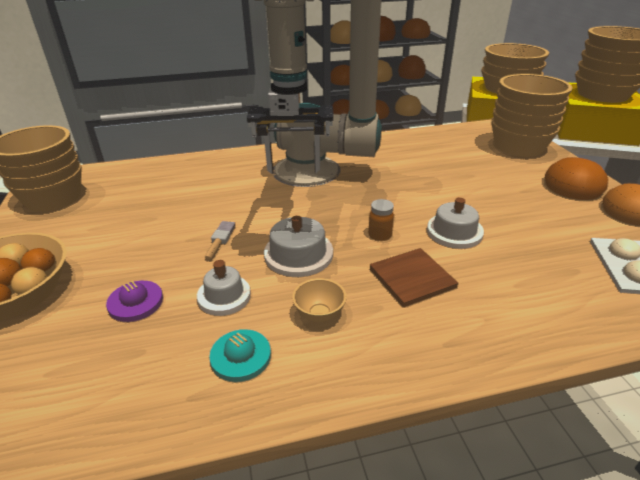

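All three covers sit flat and centred: scene pixels small (222,290), medium (458,222), large (298,245). The jar, basket and brush are where they were, and the gripper is clear.

```bash
python3 -c "
from rig import arm
print(arm.finish_job())"
```

```text
the job is handed in; nothing more can be done
None
```

All three covers were moved from the stack onto the loaf of their own size, and I handed the job in at about 26 s. I told the real small board from the purple and turquoise look-alikes by its white marble and brown loaf.

**Final checks:**
- **Centring:** each cover's axis is within about 3 mm of its board's centre (limit 14 mm).
- **Seating:** flat tops read about 64.5, 70.7 and 78.5 mm for small, medium and large, against the expected 64, 70 and 78. Measured tilt was at most 0.016 rad (limit 0.06).
- **Surroundings:** the gripper is open about 120 mm above the large cover. In the last pictures the jar, basket and brush look unmoved; I did not measure them.

**What went wrong or disagreed:**
- **Small cover:** I lifted it before the fingers had fully closed, so they held the knob about 14 mm higher than planned. The first set-down pressed on the board with about 47 N. I raised the cover, re-centred it and set it down again gently.
- **Large board:** the last wrist reading came out about 10 mm off because the held cover hid most of the board. I ignored it and used four earlier readings that agreed.
- **Medium cover:** the side camera's view of it was blocked at the end. Its final check rests on the scene camera and a wrist view taken just after its release.

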